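# Drop the kick-stand and hold the frame stub plumb

## Task

Lift the small tin up and off the folded kick-stand leg it hangs on and, without dropping it, stand it upright on the bench. Then flip the kick-stand leg down over its dead centre until it snaps fully down. Then take the frame stub by its handle bar, raise it from its rest until it stands upright, and finish while still gripping the bar and holding it upright so that I can mark the leg's length; leave the loose tools on the bench where they are.

Things in the scene. Friction and masses are not known exactly. Their poses are not given: they have to be found in the camera images.
- hub (a point): Centre of the steel hub (58 mm flanges) at the foot of the wooden frame stub, 55 mm above the bench; the hub turns between two wooden cheeks of a plywood stand fixed to the bench, about a level axis = this point's y axis. The stand's board reaches from 45 mm before the hub (robot's side) to 140 mm behind it and 85 mm to either side.
- handle (a point): Centre of the round wooden handle bar across the top of the frame stub: 28 mm thick, 120 mm long along this point's y axis (level), 240 mm from the hub along this point's z axis, the stub's long axis (vertical when upright). The post below the bar is 20 mm thick, 44 mm wide. A carrier block behind it tips the stub back against its rest at every angle (1 to 4 N at the bar holds it).
- frame (a joint): Angle of the frame stub about the hub: 0 leaning 0.28 rad back against its rest (the start), 0.28 upright, 0.43 the farthest forward (toward the robot). It swings freely and, let go anywhere, falls back on the rest.
- pivot (a point): Pivot of the kick-stand leg, on a bracket on the robot's side of the frame stub, fixed to the stub. This point's +y points along the folded leg (level, to the robot's left), its -z along the leg when fully down; the leg swings in this y-z plane.
- toe (a point): Centre of the leg's far end, 150 mm from the pivot, moving with the leg. The leg is a 12 mm round steel rod; from this end a toe of the same rod turns up (to 22 mm above the rod's centre line, i.e. 16 mm above its top) while the leg is folded, and keeps the tin from sliding off.
- leg (a joint): Kick-stand leg: 0 folded (level, sticking out sideways to the left), 1.58 fully down against its stop. An over-centre spring pulls it back to 0 below about 0.75 and snaps it down above; at most about 4 N pushed across the rod at 120 mm from the pivot moves it.
- knob (a point): Centre of the turned wooden knob (25 mm thick, 44 mm high, upright) on the small tin that hangs on the leg; z is the tin's upright axis. The knob sits on a flat steel strap bail, whose underside (26 mm below this point) rests on the leg. The window under the bail is 50 mm high and 50 mm wide: raised about 27 mm (18 to 35), it passes over the toe, off the leg's end.
- tin: The same metal tin: 56 mm in diameter, rim at 50 mm, about 0.11 kg; origin at the centre of its underside, 126 mm below the knob's centre. It hangs about 100 mm from the leg's pivot.
- tape_measure: Bystander: yellow tape measure 61x74x72 mm, origin under its centre.
- mallet: Bystander: oak mallet lying on its side, 105x251x62 mm, origin under its centre.
- sanding_block: Bystander: sanding block 81x119x30 mm, origin under its centre.
Not all that is in view belongs to the job. There is more than one size of the tin; the one meant has the size given above.

How it is judged:
By the outcome, as a careful person would: the job done as asked, in the order asked, and still so for the second after the job is handed in, while the arm keeps its last pose, push and grip.
It also fails if it takes over 64 s, if anything falls off the work surface, if the arm or the gripper's body presses on something with over 40 N, if the wrist force passes 120 N, or if a joint passes its speed limit or range.

## Robot

A 6-joint arm with a two-finger parallel gripper is mounted at the origin on a cart in front of the work surface, level with it; the furniture and walls round the work are solid. World frame = base frame: x ahead of the robot, y to its left, z up, the work surface at z = 0. Lengths are in m, angles in rad, forces in N, time in s.
With the tool pointing down it reaches from about 0.425 to 0.95 m from the base axis. Payload 3.5 kg.
Tool frame: the origin (TCP) lies at the very end of the fingers, on their centre line; the grasp point (between the pads) lies 19 mm behind it; z points along the fingers, y is the line along which they close (so a half turn about z gives the same grasp; the last joint's range is limited). The gripper opens to 85 mm and grips with 20 to 120 N. Pads are 22 mm wide; open, the fingers measure 114 mm over their backs; the gripper's body (76 mm by 85 mm) begins 54 mm behind the grasp point. The pads swing forward as they close: fully open they stand 13 mm farther back than shut.
Start: joints at [1.003, 0.286, 1.577, -0, 1.279, -0.15], TCP at [0.274, 0.617, 0.208] pointing down, gripper open.
Joint ranges: [-2.77, 2.77], [-0.9, 2.22], [0.21, 2.48], [-1.53, 4.67], [0.24, 2.81], [-2.84, 2.84]. Speed limits (rad/s): [2.79, 2.79, 3.14, 3.14, 3.14, 3.14].

## Interface

Orientations are given as a unit quaternion [x, y, z, w].
In Python, from plant import ctrl gives the robot as it stands.
- The arm moves only by the tool carry_out, never from a script. Its argument "deltas" is one flat list of numbers, 6 for each row, row after row: the shift along the tool's x, y, z in m, then the turn, a rotation vector about the tool's x, y, z in rad. A call has 1 to 5 rows; each row is the pose to reach, as a shift and turn from the pose commanded when the call began, along the tool's axes at that moment; what a row does not reach only later rows make up. A row lasts 1/8 s, in which the tool goes at most 62.5 mm and 10.7 degrees, less where a joint would pass 70% of its speed; a pose out of reach is approached as far as the arm can. A call with a gripper value outside its range is refused whole. "grip" is the opening in per cent of the stroke, from 0 (shut) to 100 (fully open), set as the call begins (left out, the last holds). The fingers move at their own pace and stop on an object; "grip_force" is the grip in N (left out, the last holds). Time passes only in rows, so rows that repeat a pose let the fingers close. It gives the time, the measured TCP pose, the force, the opening and the grip force at its end, in the units of the state.
- ctrl.get_state(): the state, without advancing time (a new reading comes with each control period).
- ctrl.read_camera(name): name is "scene" or "top"; returns (picture, depth): 384x512x3 uint8, red, green, blue; 384x512 float32, m along the optical axis (not along the pixel's ray), 0 where there is no reading.
- ctrl.camera_model(name): a dict with "intrinsics" (3x3 intrinsics, pixels), "k1" (the pictures are not rectified: a ray, as slopes to the right and down, at radius r is drawn at 1 + k1 r^2 times it, then the intrinsics apply), "extrinsics" (4x4, takes a point from world to camera coordinates). Camera axes: x right, y down, z forward; pixel columns grow to the right and rows downward; lengths in m; the calibration is good to about 2 mm. A picture is of the moment at which its call begins. camera_model takes no time and is no camera call.
- ctrl.sign_off(): hands the job in; it is judged then, once.
Trained networks look in the newest picture that a camera, given by its name, has taken for a name from the list of things; names that differ only in an ending like _2 or _b are one class to them, and where a whole thing is asked for, a point or a joint stands for the part that bears it (a point fixed in the world has none). Each returns a list of dicts, best first, with "score" (0 to 1); they miss things now and then, are a little off and sometimes report something else, mostly with a low value. They report only what shows in the picture. A call takes as long as a camera call. They do not tell look-alikes from the thing itself.
- ctrl.find_in(camera, query): "uv" ([column, row] in pixels, amid what is visible of it).
The state is a dict: "time": time; "qpos": joint angles; "dq": joint speeds; "joint_efforts": joint torques, N m; "eef_pos": TCP position; "tcp_rot": TCP orientation; "contact_force": force on the tool from outside, world axes, zero at the start; "wrist_torque": the same for the moment, N m; "opening": opening from 0.0 (shut) to 1.0 (fully open); "finger_force": force on a finger pad.
Only numpy, scipy, OpenCV 4.12 (cv2) and the standard library are available. Lean on these libraries where they do the work, as an engineer would, in place of code of your own. Each camera call takes 0.05 s, during which the arm holds its last target. There are 200 camera calls.

## Working session

There is one attempt and no reset: what is moved stays moved. The work goes in short steps, Python scripts to look and compute and a tool call to move; the robot and the scene stay as the last step left them, time stands still between calls to the robot, and variables do not carry over. Pictures are saved under pics/ and viewed, at most 10 in all, crops included, and the job is handed in when it is done.

Besides the shell and the picture viewer there is one more tool, called after ">>>" as name(argument=value, ...) on one line, values as JSON. carry_out: Moves the arm, as the interface text tells. Its arguments: {"type":"object","properties":{"deltas":{"type":"array"},"grip":{"type":"number"},"grip_force":{"type":"number"}},"required":["deltas"]}

```bash
mkdir -p pics; cat > h.py <<'E'
import numpy as np, cv2
from plant import ctrl
from scipy.spatial.transform import Rotation as R
def cam(n):
    m=ctrl.camera_model(n); K=np.array(m["intrinsics"]); return K,m["k1"],np.array(m["extrinsics"])
def deproj(n,uv,z):
    K,k1,E=cam(n)
    s=cv2.undistortPoints(np.array([[uv]],float),K,np.array([k1,0,0,0.]))[0,0]
    p=np.array([s[0]*z,s[1]*z,z,1]); return (np.linalg.inv(E)@p)[:3]
def cloud(n,d):
    K,k1,E=cam(n); v,u=np.mgrid[:d.shape[0],:d.shape[1]]
    s=cv2.undistortPoints(np.stack([u,v],-1).reshape(-1,1,2).astype(float),K,np.array([k1,0,0,0.])).reshape(d.shape+(2,))
    p=np.stack([s[...,0]*d,s[...,1]*d,d,np.ones_like(d)],-1)@np.linalg.inv(E).T
    p=p[...,:3]; p[d==0]=np.nan; return p
def proj(n,P):
    K,k1,E=cam(n); r,_=cv2.Rodrigues(E[:3,:3])
    return cv2.projectPoints(np.array([P],float),r,E[:3,3],K,np.array([k1,0,0,0.]))[0][0,0]
E
python3 - <<'E'
from h import *
ims=[]
for n in("scene","top"):
    im,d=ctrl.read_camera(n); p=cloud(n,d); np.save(n+"0.npy",p)
    cv2.imwrite(f"pics/{n}0.png",im[...,::-1])
    print(n,np.linalg.inv(cam(n)[2])[:3,3].round(3))
    for q in("hub","handle","frame","pivot","toe","leg","knob","tin","tape_measure","mallet","sanding_block"):
        for r in ctrl.find_in(n,q)[:3]:
            u,v=r["uv"]; a=p[int(v)-1:int(v)+2,int(u)-1:int(u)+2].reshape(-1,3)
            print(q,round(r["score"],2),np.round([u,v],1),np.nanmedian(a,0).round(3))
s=ctrl.get_state(); print(s)
E
```

```text
scene [-0.412  0.788  0.908]
hub 0.75 [225.8 219.8] [0.525 0.013 0.106]
handle 0.56 [231.  220.4] [ 0.527 -0.015  0.092]
frame 0.77 [224.9 223.7] [0.524 0.017 0.093]
frame 0.4 [295.5 193.4] [ 0.541 -0.349  0.06 ]
pivot 0.91 [226.1 214.2] [0.53  0.004 0.121]
toe 0.73 [212.5 211.1] [ 0.718 -0.084  0.003]
leg 0.45 [214.5 212.5] [0.49 0.08 0.18]
knob 0.89 [162.  255.9] [0.597 0.217 0.024]
knob 0.75 [230.1 278.9] [0.364 0.131 0.029]
knob 0.67 [211.9 235.7] [0.489 0.1   0.106]
tin 0.92 [161.4 251.3] [0.597 0.218 0.04 ]
tin 0.82 [225.6 277.3] [0.358 0.157 0.051]
tin 0.67 [209.1 235.4] [0.495 0.103 0.103]
tape_measure 0.46 [317.  220.5] [ 0.368 -0.275  0.054]
mallet 0.74 [295.4 193.8] [ 0.541 -0.349  0.06 ]
sanding_block 0.56 [267.5 191.8] [ 0.664 -0.323  0.026]
top [ 0.357 -0.111  1.444]
hub 0.77 [210.  175.4] [0.563 0.006 0.236]
hub 0.64 [182.7 206.4] [0.483 0.09  0.18 ]
handle 0.68 [210.6 171.7] [0.57  0.004 0.257]
frame 0.74 [208.5 172.7] [0.568 0.009 0.255]
pivot 0.93 [211.3 168.9] [ 0.575 -0.     0.275]
toe 0.68 [338.1 190. ] [ 0.544 -0.378  0.06 ]
toe 0.62 [179.1 205.6] [0.486 0.098 0
[... 493 characters left out ...]
rray([ 1.00298324e+00,  2.86309314e-01,  1.57670185e+00,  7.73951395e-06,
        1.27864570e+00, -1.50025308e-01]), 'dq': array([ 1.31249887e-03,  1.05073018e-03,  7.77722002e-05,  1.02403334e-03,
       -1.21790932e-03, -1.86401585e-03]), 'joint_efforts': array([ 7.47946729e-05, -4.05961990e+01, -2.92939156e+01, -1.32130608e-04,
        6.94032169e-04,  1.44801152e-06]), 'eef_pos': array([0.273846  , 0.61692502, 0.20771764]), 'tcp_rot': array([ 2.07379054e-01,  9.78260664e-01, -2.87577044e-05, -1.47469712e-05]), 'contact_force': array([-0.14385036, -0.37418986, -0.07383523]), 'wrist_torque': array([-0.00800383, -0.04571353,  0.00436109]), 'finger_force': 0.0, 'opening': 0.9985342557827362}
```

View pics/scene0.png

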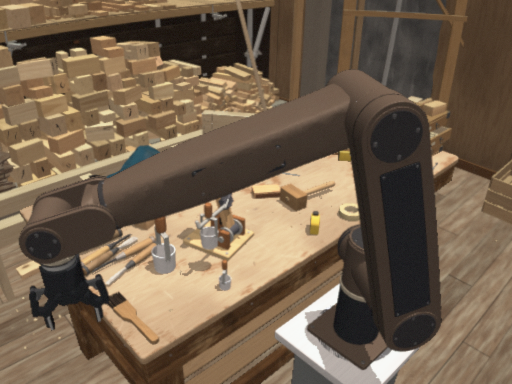

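View pics/top0.png

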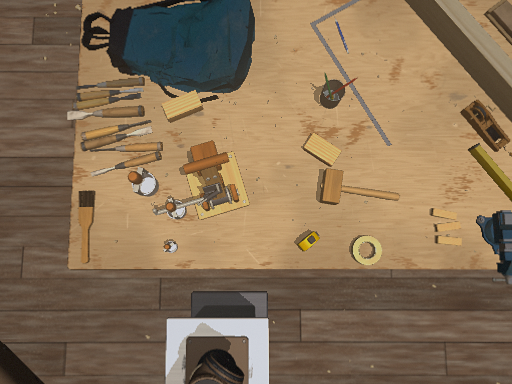

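The scene view shows the hanging tin at (209,235), a bigger look-alike at (162,260) and a smaller one at (225,280). In the top view the stand is near (215,185), the handle bar near (205,162), the leg runs to (160,210), and the hanging tin is at (176,209).

```bash
python3 - <<'E'
from h import *
a=cv2.imread("pics/top0.png")[130:255,120:260]; b=cv2.imread("pics/scene0.png")[180:295,140:265]
a=cv2.resize(a,None,fx=4,fy=4,interpolation=cv2.INTER_CUBIC)[:500,:400*1+160]
cv2.imwrite("pics/a.png",a)
cv2.imwrite("pics/b.png",cv2.resize(b,None,fx=4.8,fy=4.8,interpolation=cv2.INTER_CUBIC))
p=np.load("top0.npy")
# height map around rig
for v in range(146,222,3):
    print(v,' '.join('%4d'%(1000*p[v,u,2]) if p[v,u,2]==p[v,u,2] else '   .' for u in range(150,248,3)))
q=np.load("scene0.npy")
print('top hi', [ (u,v,p[v,u].round(3)) for v,u in [(160,200),(160,206),(160,212),(155,225),(165,190)]])
E
```

```text
146   31   29   22   25   23    2    1    5   -2    1    0    5    2    4  210  212  213  212  211  215  216  217    6   -3    3   -5    2    0    0   -5    3   -1    4
149   22   22   25   19   17    6    1   -1    0    0   -1   -5   -7   -2  212  213  216  218  221  216  218  220    1    0   -3    1   -3    0    3    1    3    0   -4
152    1    2   26   30   -1   -5    0    1    3   -1    3    3   -4    3  212  215  219  222  214  220  222  221  228    4   -3  295    .   16   -3    0    1    0   -5
155   29   28   28   35    1   -1   -1   -3    1   -1    0   -1    6    0  216  219  220  221  218  224  224  221  295  304  300  303   16   17   20    0    1   -4    2
158   27   26   23   24    3    0   -9   -4    0    0    4    4    1   -3    0  220  225  225  289  297  298  298  300  297  301  302  299   18   21    0    0    0    3
161   20    2   -2    4    0    1    3   -3   -1    2    1   -6   -1    2    0  293  296  297  301  304  298  298  296  296  297  292  291   19   16   -1    2    2    7
164    0    0    1   -3   -1   -6   -1   -3    0    3    0    2  295  293  297  298  2
[... 2817 characters left out ...]
  0  135   99  187   86   89  123    2   -3    0    0   20   19   23   17   10   15    5    1    3   -5    3    3    0    1    0   -1    2
218   -3    0   -2    3   -4    2    5    0  135  148  123   -2    6    5    0    6    2   16   16    3    0   -1    4    2    6    8    4   -2    0   -2    2    1    1
221    6    2    1    1    1    1    2    2    0    0   -8    0   -4   -3    0    0    0    6    0    1    1    3   -2    2    2   -6    0   -1   -4   -1    3   -5    5
top hi [(200, 160, array([0.592, 0.027, 0.297])), (206, 160, array([0.592, 0.011, 0.298])), (212, 160, array([ 0.591, -0.006,  0.304])), (225, 155, array([ 0.604, -0.039,  0.304])), (190, 165, array([0.579, 0.052, 0.3  ]))]
```

View pics/a.png

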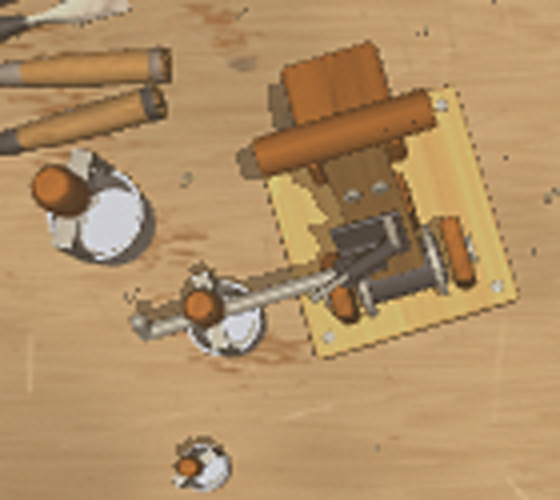

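View pics/b.png

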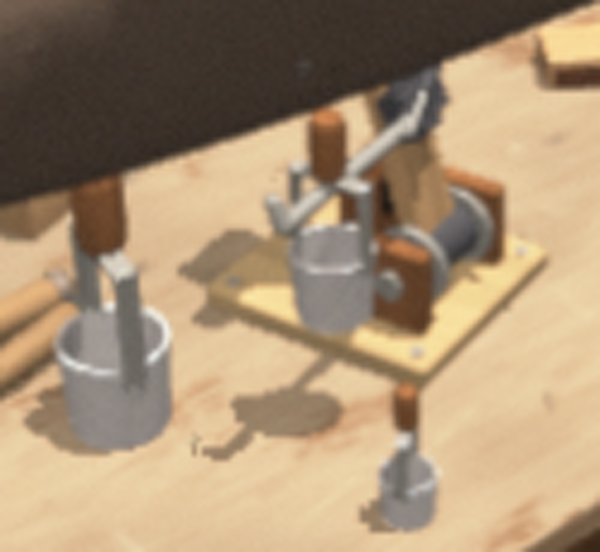

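The crops show the target tin's knob at about (170,206) in the top picture, and its bail plane is square to the leg. The toe is at (156,211), the pivot bracket near (215,190), and the handle bar runs from (183,170) to (228,155). Next I fit the poses.

```bash
cat >> h.py <<'E'
def delta(P,Rm,s=None):
    s=s or ctrl.get_state(); Rc=R.from_quat(s["tcp_rot"])
    return np.r_[Rc.inv().apply(np.array(P)-s["eef_pos"]),(Rc.inv()*R.from_matrix(Rm)).as_rotvec()].round(4)
E
python3 - <<'E'
from h import *
p=np.load("top0.npy"); q=np.load("scene0.npy")
def box(p,u0,u1,v0,v1,z0,z1):
    a=p[v0:v1,u0:u1].reshape(-1,3); return a[(a[:,2]>z0)&(a[:,2]<z1)]
k=box(p,160,182,196,216,.218,.24); print("knob",len(k),k.mean(0),k.min(0),k.max(0))
k2=box(q,200,216,198,222,.19,.24); print("knob sc",len(k2),k2.mean(0),k2.min(0),k2.max(0))
b=box(p,175,235,148,180,.284,.31); c=np.median(b,0); w=np.linalg.svd(b[:,:2]-b[:,:2].mean(0))[2][0]; w*=np.sign(w[1])
t=(b[:,:2]-c[:2])@w; e=(b[:,:2]-c[:2])@[w[1],-w[0]]
print("bar",len(b),c,w,"yaw",np.arctan2(-w[0],w[1]),"t",t.min(),t.max(),"e",np.percentile(e,[2,50,98]),"mid",c[:2]+w*(t.min()+t.max())/2, np.percentile(b[:,2],[50,90]))
l=np.vstack([box(p,180,208,196,209,.172,.192),box(p,150,166,206,215,.17,.2)]); m=l.mean(0); w=np.linalg.svd(l[:,:2]-m[:2])[2][0]; w*=np.sign(w[1])
t=(l[:,:2]-m[:2])@w
print("leg",len(l),m,w,"yaw",np.arctan2(-w[0],w[1]),"end",m[:2]+w*t.max(),m[:2]+w*t.min())
to=box(p,150,160,205,216,.15,.21);print("toe",to.mean(0),to.max(0))
bt=box(p,136,156,170,196,.1,.3); print("bigtin top",bt[:,2].max(),bt.mean(0))
st=box(q,215,235,258,290,.05,.2); print("small",st.max(0))
# board: z .01..0.026
bd=box(p,180,255,145,225,.012,.026); print("board",cv2.minAreaRect(bd[:,:2].astype(np.float32)))
E
```

```text
knob 64 [0.47803418 0.1150685  0.22888128] [0.46758556 0.10431798 0.21868026] [0.48979936 0.12666638 0.23713623]
knob sc 96 [0.4720375  0.12055657 0.21379687] [0.46395174 0.10753885 0.19084017] [0.48718704 0.12928212 0.23089528]
bar 479 [0.58446248 0.01274993 0.2972854 ] [-0.29142794  0.95659279] yaw 0.2957192320854933 t -0.06064890164742186 0.058553571044927824 e [-0.01167918 -0.00085165  0.01477334] mid [0.58476779 0.01174774] [0.2972854  0.30161207]
leg 191 [0.48653359 0.0877763  0.18353834] [-0.2644147   0.96440908] yaw 0.2675969692733794 end [0.46453783 0.16800222] [0.50521704 0.01963149]
toe [0.46737178 0.16096291 0.18894863] [0.4765516  0.16835579 0.20067045]
bigtin top 0.20216551597780352 [0.56266041 0.22153754 0.15690926]
small [0.37998677 0.16171072 0.09850348]
board ((0.5672166347503662, 0.0065313056111335754), (0.18298828601837158, 0.17005427181720734), 16.935951232910156)
```

>>> carry_out(deltas=[0,0,-0.06,0,0,0,0,0,-0.12,0,0,0,0.02,-0.05,-0.16,0,0,0.15,0.05,-0.1,-0.16,0,0,0.3,0.08,-0.15,-0.16,0,0,0.45], grip=100)

```text
time: 1.82
eef_pos: [0.1388, 0.5114, 0.369]
tcp_rot: [0.423, 0.906, 0.001, -0.0]
contact_force: [-0.9, -0.5, 0.6]
opening: 1.001
finger_force: 0.0
```

```bash
cat >> h.py <<'E'
YAW=0.29; ux=np.array([np.cos(YAW),np.sin(YAW),0]); uy=np.array([-np.sin(YAW),np.cos(YAW),0]); uz=np.array([0,0,1.])
R0=np.column_stack([uy,ux,-uz])
knob=np.array([.478,.115,.207]); hub=np.array([.5215,-.007,.055]); piv=np.array([.507,.019,.176])
E
python3 -c "
from h import *
print(delta([.478,.115,.30],R0))"
```

```text
[-0.5218  0.0053  0.0683  0.0018 -0.0017  0.4074]
```

>>> carry_out(deltas=[-0.06,0,0,0,0,0.08,-0.12,0,0,0,0,0.16,-0.18,0,0,0,0,0.24,-0.24,0,0,0,0,0.32,-0.3,0.003,0,0,0,0.407])

```text
time: 2.45
eef_pos: [0.3369, 0.2838, 0.3682]
tcp_rot: [0.596, 0.803, 0.001, 0.0]
contact_force: [0.9, 1.1, -0.2]
opening: 1.0
finger_force: 0.0
```

```bash
python3 -c "
from h import *
print(delta([.478,.115,.30],R0))"
```

```text
[-0.2025  0.0861  0.0683  0.0016 -0.0004  0.0036]
```

>>> carry_out(deltas=[-0.055,0.02,0.01,0,0,0.004,-0.11,0.045,0.03,0,0,0.004,-0.16,0.07,0.05,0,0,0.004,-0.2,0.085,0.068,0,0,0.004,-0.2,0.086,0.068,0,0,0.004])

```text
time: 3.08
eef_pos: [0.4769, 0.117, 0.2975]
tcp_rot: [0.598, 0.801, -0.001, -0.002]
contact_force: [0.2, 1.1, 1.2]
opening: 0.998
finger_force: 0.0
```

```bash
python3 -c "
from h import *
print(delta([.478,.115,.19],R0))
im,d=ctrl.read_camera('scene'); cv2.imwrite('pics/s1.png',cv2.resize(im[150:300,130:290,::-1],None,fx=4,fy=4,interpolation=cv2.INTER_CUBIC))"
```

```text
[-0.0023  0.0009  0.1075 -0.0042 -0.0008 -0.0024]
```

View pics/s1.png

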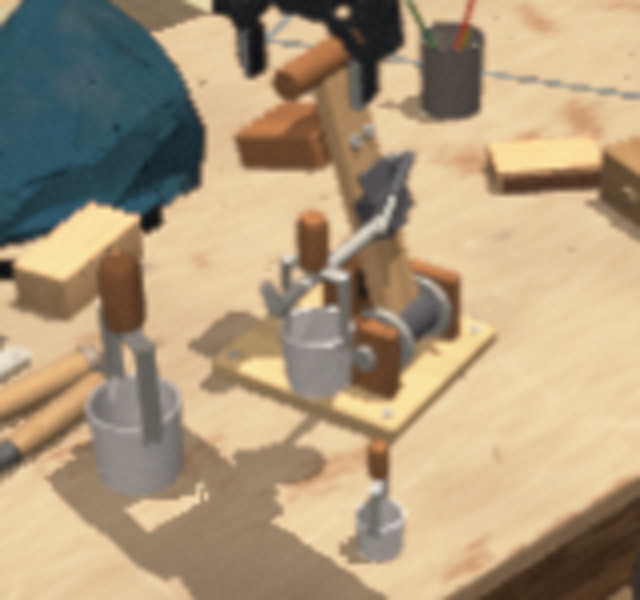

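The open fingers (around crop (250,50) and (365,85)) straddle the knob below at crop (312,240), and the way down is clear.

>>> carry_out(deltas=[-0.002,0.001,0.04,0,0,0,-0.002,0.001,0.08,0,0,0,-0.002,0.001,0.105,0,0,0,-0.002,0.001,0.108,0,0,0,-0.002,0.001,0.108,0,0,0])

```text
time: 3.75
eef_pos: [0.4788, 0.1183, 0.1934]
tcp_rot: [0.596, 0.803, 0.001, 0.001]
contact_force: [0.1, 0.6, 0.3]
opening: 0.999
finger_force: 0.0
```

>>> carry_out(deltas=[0,0,0,0,0,0,0,0,0,0,0,0,0,0,0,0,0,0,0,0,0,0,0,0,0,0,0,0,0,0], grip=0, grip_force=40)

```text
time: 4.38
eef_pos: [0.4785, 0.1175, 0.1923]
tcp_rot: [0.597, 0.802, 0.0, 0.0]
contact_force: [-1.4, -0.5, 3.3]
opening: 0.261
finger_force: 39.1
```

>>> carry_out(deltas=[0,0,-0.008,0,0,0,0,0,-0.016,0,0,0,0,0,-0.024,0,0,0,0,0,-0.028,0,0,0,0,0,-0.028,0,0,0], grip_force=50)

```text
time: 5.0
eef_pos: [0.4785, 0.1175, 0.2202]
tcp_rot: [0.597, 0.802, 0.0, 0.0]
contact_force: [-0.0, -0.1, -1.6]
opening: 0.251
finger_force: 49.9
```

```bash
python3 -c "
from h import *
s=ctrl.get_state();print(s['opening'],s['finger_force'],s['contact_force'],s['eef_pos'])
im,d=ctrl.read_camera('scene'); cv2.imwrite('pics/s2.png',cv2.resize(im[170:280,160:270,::-1],None,fx=5,fy=5,interpolation=cv2.INTER_CUBIC))
p=cloud('scene',d); a=p[190:270,185:235].reshape(-1,3)
a=a[(np.hypot(a[:,0]-.478,a[:,1]-.116)<.04)&(a[:,2]>.06)&(a[:,2]<.17)]; print(np.percentile(a,[1,50,99],axis=0).round(3))
"
```

```text
0.2514437398417994 49.92787018418312 [-0.04787658 -0.09353952 -1.60882677] [0.47845407 0.11754152 0.22019026]
[[0.448 0.092 0.111]
 [0.463 0.124 0.139]
 [0.504 0.143 0.168]]
```

View pics/s2.png

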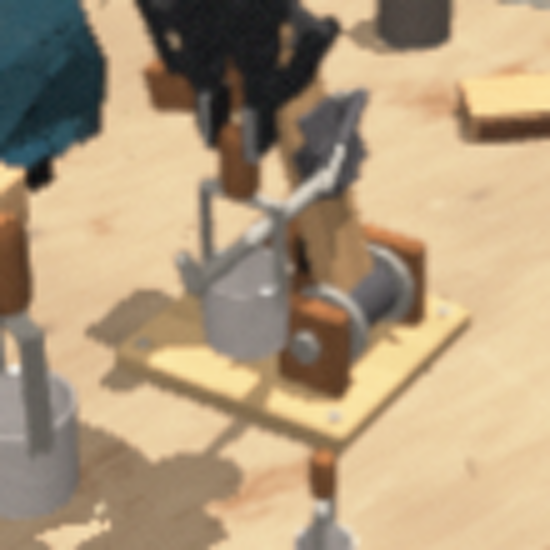

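The tin is lifted: the strap is clear above the rod and still under the toe-clear height, and the toe is at crop (188,262). Next I slide it off along the leg.

>>> carry_out(deltas=[0.015,0,0,0,0,0,0.035,0,0,0,0,0,0.055,0,0,0,0,0,0.075,0,0,0,0,0,0.095,0,0,0,0,0])

```text
time: 5.68
eef_pos: [0.45, 0.2099, 0.2193]
tcp_rot: [0.597, 0.803, -0.0, -0.0]
contact_force: [0.5, -0.2, 0.1]
opening: 0.254
finger_force: 49.9
```

>>> carry_out(deltas=[0.02,0,0,0,0,0,0.04,0,0,0,0,0,0.06,0,0,0,0,0,0.075,0,0,0,0,0,0.075,0,0,0,0,0])

```text
time: 6.3
eef_pos: [0.4286, 0.2813, 0.2195]
tcp_rot: [0.596, 0.803, -0.0, -0.0]
contact_force: [-0.6, -0.3, -0.1]
opening: 0.26
finger_force: 49.9
```

```bash
python3 -c "
from h import *
s=ctrl.get_state();print(s['opening'],s['finger_force'],s['contact_force'],s['eef_pos'])
im,d=ctrl.read_camera('scene'); cv2.imwrite('pics/s3.png',cv2.resize(im[180:290,140:250,::-1],None,fx=5,fy=5,interpolation=cv2.INTER_CUBIC))
p=cloud('scene',d); e=s['eef_pos']; a=p.reshape(-1,3)
a=a[(np.hypot(a[:,0]-e[0],a[:,1]-e[1])<.036)&(a[:,2]>.03)&(a[:,2]<.2)]; print(len(a),np.percentile(a,[.5,50,99],axis=0).round(3))
"
```

```text
0.2597658047713492 49.92216356098652 [-0.61929325 -0.25009411 -0.14779367] [0.42863446 0.2812763  0.21947508]
506 [[0.399 0.255 0.11 ]
 [0.421 0.283 0.146]
 [0.456 0.307 0.198]]
```

View pics/s3.png

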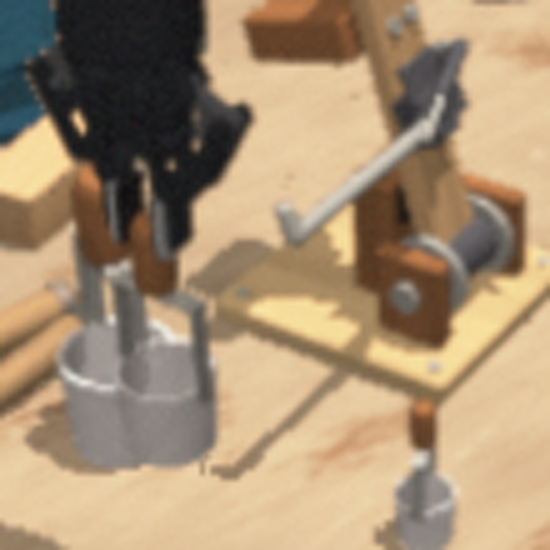

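The tin hangs upright in the grip, clear of the leg (toe at crop (290,220)). I lower it now, with the underside about 0.108 m above the bench.

>>> carry_out(deltas=[0,0,0.03,0,0,0,0,0,0.06,0,0,0,0,0,0.085,0,0,0,0,0,0.1,0,0,0,0,0,0.102,0,0,0])

```text
time: 6.98
eef_pos: [0.4289, 0.2797, 0.1168]
tcp_rot: [0.597, 0.802, -0.001, -0.0]
contact_force: [-0.5, -0.3, -0.6]
opening: 0.258
finger_force: 49.9
```

>>> carry_out(deltas=[0,0,0.002,0,0,0,0,0,0.003,0,0,0,0,0,0.004,0,0,0])

```text
time: 7.35
eef_pos: [0.4298, 0.2806, 0.1145]
tcp_rot: [0.597, 0.802, 0.001, 0.0]
contact_force: [0.4, 0.2, -0.6]
opening: 0.254
finger_force: 49.9
```

>>> carry_out(deltas=[0,0,0.001,0,0,0,0,0,0.002,0,0,0])

```text
time: 7.6
eef_pos: [0.4294, 0.2804, 0.1118]
tcp_rot: [0.597, 0.802, 0.0, 0.0]
contact_force: [0.2, -0.5, -1.1]
opening: 0.257
finger_force: 49.9
```

>>> carry_out(deltas=[0,0,0.001,0,0,0,0,0,0.002,0,0,0])

```text
time: 7.85
eef_pos: [0.4294, 0.2804, 0.1099]
tcp_rot: [0.597, 0.802, 0.0, 0.0]
contact_force: [-0.9, -0.8, 2.8]
opening: 0.251
finger_force: 50.3
```

>>> carry_out(deltas=[0,0,0,0,0,0,0,0,0,0,0,0,0,0,0,0,0,0,0,0,0,0,0,0], grip=70)

```text
time: 8.35
eef_pos: [0.4293, 0.2803, 0.1098]
tcp_rot: [0.597, 0.802, 0.0, 0.0]
contact_force: [0.0, 0.0, 0.2]
opening: 0.705
finger_force: 0.0
```

>>> carry_out(deltas=[0,0,-0.03,0,0,0,0,0,-0.08,0,0,0,0,0,-0.13,0,0,0,0,0,-0.18,0,0,0,0,0,-0.18,0,0,0])

```text
time: 8.98
eef_pos: [0.4316, 0.2813, 0.2957]
tcp_rot: [0.597, 0.802, 0.005, 0.003]
contact_force: [-0.4, 1.2, -0.9]
opening: 0.7
finger_force: 0.0
```

```bash
python3 -c "
from h import *
s=ctrl.get_state();print(s['opening'],s['eef_pos'])
im,d=ctrl.read_camera('top'); cv2.imwrite('pics/s4.png',cv2.resize(im[130:255,90:260,::-1],None,fx=4,fy=4,interpolation=cv2.INTER_CUBIC))
im,d=ctrl.read_camera('scene'); p=cloud('scene',d); a=p.reshape(-1,3)
a=a[(np.hypot(a[:,0]-.4294,a[:,1]-.2804)<.05)&(a[:,2]>.02)&(a[:,2]<.2)]
for z in (.02,.04,.1,.11,.12,.13,.14): b=a[(a[:,2]>z)&(a[:,2]<z+.01)]; print(z,len(b),b.mean(0) if len(b) else '')
print(np.percentile(a[:,2],99.5))
# target: above leg 118 mm from pivot
print(piv+.118*uy)
"
```

```text
0.700157106676075 [0.43159243 0.28128566 0.29569314]
0.02 78 [0.42784029 0.28345054 0.02477338]
0.04 105 [0.42781037 0.28375439 0.04545752]
0.1 56 [0.4247627  0.28051931 0.10442725]
0.11 22 [0.42172272 0.28352008 0.11513877]
0.12 26 [0.42230601 0.28367521 0.12462786]
0.13 30 [0.42218457 0.28395516 0.13510321]
0.14 43 [0.42562515 0.28161076 0.14598591]
0.15043889300486582
[0.47325764 0.13207278 0.176     ]
```

View pics/s4.png

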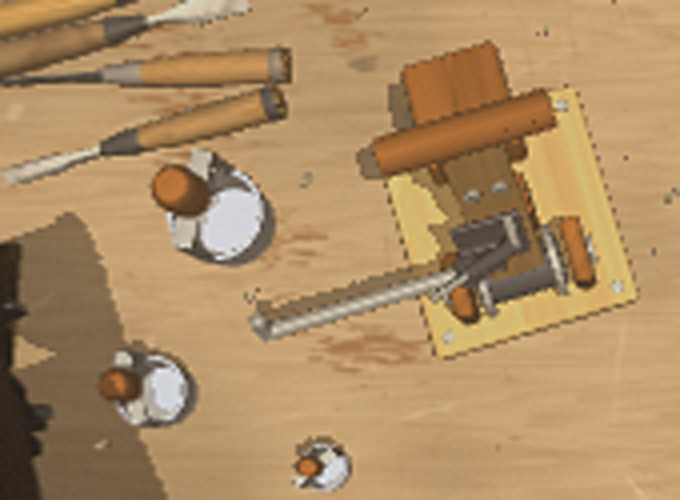

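The tin stands upright on the bench at crop (150,390). The leg is bare from the pivot near crop (440,285) to the toe at (262,325). Next I close the gripper and go above the rod.

```bash
python3 -c "
from h import *
zs=np.sin(.28)*ux+np.cos(.28)*uz
a=piv+.122*uy+.04*zs
print(delta(a,R0))
for y,d in [(.122,.04),(.122,.005),(.122,-.031),(.1176,-.0656),(.1024,-.0855),(.0886,-.098),(.078,-.1055)]:
    P=piv+y*uy+d*zs; print((R0.T@(P-a)).round(4),P[2].round(3))
"
```

```text
[-1.507e-01  1.040e-02  7.560e-02  1.000e-03 -1.000e-04  2.000e-03]
[0. 0. 0.] 0.214
[-0.     -0.0097  0.0336] 0.181
[ 0.     -0.0196  0.0682] 0.146
[-0.0044 -0.0292  0.1015] 0.113
[-0.0196 -0.0347  0.1206] 0.094
[-0.0334 -0.0381  0.1326] 0.082
[-0.044  -0.0402  0.1398] 0.075
```

>>> carry_out(deltas=[-0.05,0.004,0,0,0,0,-0.1,0.008,0,0,0,0,-0.149,0.012,0.02,0,0,0,-0.149,0.012,0.05,0,0,0,-0.149,0.012,0.065,0,0,0], grip=0)

```text
time: 9.7
eef_pos: [0.4818, 0.1403, 0.2206]
tcp_rot: [0.597, 0.802, -0.002, -0.003]
contact_force: [-0.2, -0.7, 0.5]
opening: 0.002
finger_force: 0.0
```

```bash
python3 -c "
from h import *
for i in range(3): ctrl.read_camera('scene')
zs=np.sin(.28)*ux+np.cos(.28)*uz
s=ctrl.get_state(); print(s['opening'],s['contact_force'],delta(piv+.122*uy+.04*zs,R0))
im,d=ctrl.read_camera('top'); p=cloud('top',d); a=p.reshape(-1,3)
a=a[(a[:,2]>.172)&(a[:,2]<.2)&(a[:,1]>.05)&(a[:,1]<.17)&(a[:,0]>.44)&(a[:,0]<.52)]; 
print(len(a),[(y,np.median(a[abs(a[:,1]-y)<.01],0).round(3)) for y in (.06,.08,.1,.12,.14,.155)])
"
```

```text
0.001288255700224851 [ 1.06129997 -0.0783921  -0.14811557] [-0.0023 -0.0006  0.0087 -0.0033 -0.0007  0.0028]
143 [(0.06, array([0.494, 0.061, 0.183])), (0.08, array([0.489, 0.081, 0.181])), (0.1, array([0.483, 0.101, 0.182])), (0.12, array([0.477, 0.121, 0.182])), (0.14, array([0.472, 0.136, 0.181])), (0.155, array([nan, nan, nan]))]
  return _methods._mean(a, axis=axis, dtype=dtype,
  ret = um.true_divide(
```

>>> carry_out(deltas=[-0.002,-0.006,0.02,0,0,0,-0.002,-0.009,0.035,0,0,0,-0.002,-0.012,0.05,0,0,0,-0.002,-0.016,0.063,0,0,0,-0.002,-0.02,0.077,0,0,0])

```text
time: 10.52
eef_pos: [0.4646, 0.1332, 0.1474]
tcp_rot: [0.597, 0.802, -0.0, -0.0]
contact_force: [-2.4, -0.3, 3.0]
opening: -0.004
finger_force: 2.0
```

```bash
python3 -c "
from h import *
zs=np.sin(.28)*ux+np.cos(.28)*uz
s=ctrl.get_state(); print(s['contact_force'],delta(piv+.122*uy-.031*zs,R0))
im,d=ctrl.read_camera('scene'); cv2.imwrite('pics/s5.png',cv2.resize(im[170:290,150:270,::-1],None,fx=4,fy=4,interpolation=cv2.INTER_CUBIC))
"
```

```text
[-2.43031969 -0.29363712  3.0226227 ] [ 0.0004 -0.0006  0.0011 -0.0011  0.0001  0.0021]
```

View pics/s5.png

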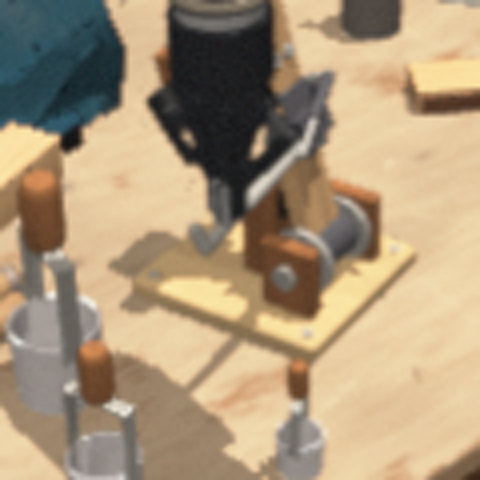

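The fingertips press on the rod inboard of the toe (crop (205,238)), and the leg is already tilting down with about 3 N. I follow its arc.

>>> carry_out(deltas=[-0.002,-0.006,0.018,0,0,0,-0.005,-0.011,0.034,0,0,0,-0.012,-0.013,0.044,0,0,0,-0.02,-0.016,0.053,0,0,0,-0.027,-0.018,0.06,0,0,0])

```text
time: 11.2
eef_pos: [0.4558, 0.1017, 0.087]
tcp_rot: [0.597, 0.802, 0.0, 0.0]
contact_force: [0.0, 0.4, -0.7]
opening: 0.002
finger_force: 0.0
```

>>> carry_out(deltas=[-0.006,-0.001,0.005,0,0,0,-0.012,-0.002,0.009,0,0,0,-0.017,-0.003,0.012,0,0,0])

```text
time: 11.58
eef_pos: [0.458, 0.0848, 0.0757]
tcp_rot: [0.597, 0.802, 0.0, 0.0]
contact_force: [0.2, -0.0, 0.1]
opening: 0.004
finger_force: 0.0
```

```bash
python3 -c "
from h import *
s=ctrl.get_state(); print(s['contact_force'],s['eef_pos'])
im,d=ctrl.read_camera('scene'); cv2.imwrite('pics/s6.png',cv2.resize(im[170:290,150:270,::-1],None,fx=4,fy=4,interpolation=cv2.INTER_CUBIC))
"
```

```text
[ 0.23454502 -0.00646392  0.09722548] [0.45795876 0.0847984  0.07567918]
```

View pics/s6.png

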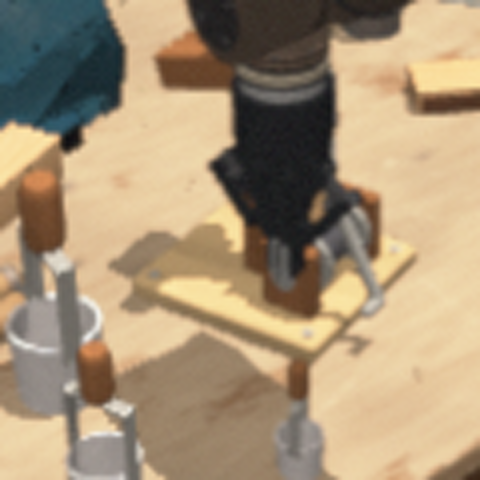

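The leg has snapped down: it shows at crop (365,265)-(375,305), hanging in front of the board, and the tool feels no load. Next I back out leftward and up, then go to the handle bar.

>>> carry_out(deltas=[0.05,-0.01,-0.02,0,0,0,0.06,-0.01,-0.08,0,0,0,0.06,-0.01,-0.14,0,0,0,0.06,-0.01,-0.2,0,0,0,0.06,-0.01,-0.26,0,0,0])

```text
time: 12.25
eef_pos: [0.4305, 0.14, 0.3381]
tcp_rot: [0.597, 0.803, 0.0, 0.0]
contact_force: [1.1, 0.9, -0.2]
opening: 0.001
finger_force: 0.0
```

```bash
cat >> h.py <<'E'
def bar(th,back=.022,y=0):   # th: frame joint angle
    a=.28-th; zs=np.sin(a)*ux+np.cos(a)*uz
    return hub+(.24-back)*zs+y*uy, np.column_stack([uy,np.cos(a)*ux-np.sin(a)*uz,-zs])
E
python3 -c "
from h import *
im,d=ctrl.read_camera('top'); p=cloud('top',d); a=p.reshape(-1,3)
a=a[(a[:,2]>.284)&(a[:,2]<.312)&(a[:,0]>.55)&(a[:,0]<.63)&(abs(a[:,1])<.09)]; print(len(a),a[:,0].mean(),np.median(a,0),np.percentile(a,[1,99],axis=0).round(3))
# leg down
p=p.reshape(-1,3); r=(p-piv); Y=r@uy; X=r@ux
m=(abs(Y)<.03)&(X<-.01)&(X>-.09)&(p[:,2]>.015)&(p[:,2]<.17); print('leg pts',m.sum())
b=p[m]
for z in (.02,.05,.08,.11,.14): c=b[(b[:,2]>z)&(b[:,2]<z+.03)]; print(z,len(c),((c-piv)@uy).mean().round(3) if len(c) else '',((c-piv)@ux).mean().round(3) if len(c) else '')
for c in('scene','top'):
  for q in('toe','leg'): print(c,[(round(r['score'],2),np.round(r['uv'],1)) for r in ctrl.find_in(c,q)[:2]])
for c in('scene','top'): print(proj(c,piv-.15*(np.sin(.28)*ux+np.cos(.28)*uz)))
P,Rm=bar(0,-.09); s=ctrl.get_state(); print(s['eef_pos'],s['qpos'].round(2),delta(P,Rm)); print(P,bar(0)[0],bar(.28)[0])
"
```

```text
478 0.5847472403526749 [0.58457954 0.01196923 0.29747161] [[ 0.559 -0.044  0.286]
 [ 0.612  0.068  0.304]]
leg pts 255
0.02 65 0.002 -0.037
0.05 40 -0.002 -0.038
0.08 37 0.005 -0.034
0.11 22 -0.001 -0.029
0.14 21 -0.001 -0.018
scene [(0.43, array([286.2, 194.2]))]
scene [(0.54, array([239.6, 234. ]))]
top [(0.49, array([207.8, 206. ]))]
top [(0.46, array([211. , 211.3]))]
[237.88845441 245.06244202]
[215.304544   215.61976136]
[0.43061851 0.13982546 0.3354225 ] [ 0.09 -0.29  1.93 -0.    1.51 -0.2 ] [-0.167   0.1359 -0.0367  0.28    0.0003  0.0021]
[0.60888932 0.01907809 0.37214829] [0.57922991 0.01022734 0.26451009] [ 0.5215 -0.007   0.273 ]
```

>>> carry_out(deltas=[-0.03,0.01,-0.05,0.05,0,0,-0.07,0.04,-0.06,0.11,0,0,-0.11,0.08,-0.06,0.17,0,0,-0.14,0.115,-0.05,0.23,0,0,-0.166,0.136,-0.037,0.28,0,0.002], grip=100)

```text
time: 13.12
eef_pos: [0.6099, 0.019, 0.3689]
tcp_rot: [0.591, 0.794, -0.114, -0.086]
contact_force: [0.8, -0.9, 0.2]
opening: 1.001
finger_force: 0.0
```

```bash
python3 -c "
from h import *
for i in range(3): ctrl.read_camera('scene')
s=ctrl.get_state(); print(s['eef_pos'],s['qpos'].round(2),s['opening'],delta(*bar(0)))
"
```

```text
[0.60888619 0.01917867 0.36652103] [-0.09  0.24  1.37 -0.1   1.8  -0.39] 1.0001777944434698 [-0.0005 -0.0006  0.1066 -0.0095 -0.004  -0.0003]
```

>>> carry_out(deltas=[0,0,0.03,0,0,0,0,0,0.06,0,0,0,0,0,0.085,-0.008,-0.003,0,0,0,0.105,-0.008,-0.003,0,0,0,0.107,-0.008,-0.003,0])

```text
time: 13.9
eef_pos: [0.579, 0.0119, 0.2684]
tcp_rot: [0.592, 0.795, -0.11, -0.081]
contact_force: [-0.2, -0.1, 0.1]
opening: 0.999
finger_force: 0.0
```

>>> carry_out(deltas=[0,0,0,0,0,0,0,0,0,0,0,0,0,0,0,0,0,0,0,0,0,0,0,0,0,0,0,0,0,0], grip=0, grip_force=40)

```text
time: 14.52
eef_pos: [0.584, 0.0116, 0.2763]
tcp_rot: [0.592, 0.795, -0.106, -0.074]
contact_force: [3.5, 2.0, 13.4]
opening: 0.004
finger_force: 7.3
```

```bash
python3 -c "
from h import *
s=ctrl.get_state(); print(s['eef_pos'],s['opening'],s['finger_force'],s['contact_force'],delta(*bar(0)))
P0,R_0=bar(0)
for t in (.05,.1,.15,.2,.25,.28):
  P,Rm=bar(t); print(t,(R_0.T@(P-P0)).round(4),R.from_matrix(R_0.T@Rm).as_rotvec().round(3))
"
```

```text
[0.58400593 0.01155897 0.27630297] 0.004473515725746341 7.300917059183121 [ 3.45982201  2.00373429 13.39260187] [ 0.0002 -0.0018  0.0127  0.02    0.0076 -0.0009]
0.05 [ 0.     -0.0109  0.0003] [-0.05 -0.   -0.  ]
0.1 [-0.     -0.0218  0.0011] [-0.1 -0.  -0. ]
0.15 [ 0.     -0.0326  0.0024] [-0.15 -0.   -0.  ]
0.2 [ 0.     -0.0433  0.0043] [-0.2 -0.  -0. ]
0.25 [ 0.     -0.0539  0.0068] [-0.25 -0.    0.  ]
0.28 [ 0.     -0.0602  0.0085] [-0.28 -0.   -0.  ]
```

The fingers closed above the bar's widest part and slid off the top, because the pads stand farther back while open. I lift, reopen and go deeper.

>>> carry_out(deltas=[0,0,-0.04,0,0,0,0,0,-0.06,0,0,0,0,0,-0.06,0,0,0,0,0,-0.06,0,0,0,0,0,-0.06,0,0,0], grip=100)

```text
time: 15.15
eef_pos: [0.5952, 0.0163, 0.326]
tcp_rot: [0.592, 0.794, -0.11, -0.081]
contact_force: [-0.3, -0.0, -0.8]
opening: 0.999
finger_force: 0.0
```

```bash
python3 -c "
from h import *
im,d=ctrl.read_camera('top'); ctrl.read_camera('scene')
p=cloud('top',d); a=p.reshape(-1,3)
a=a[(a[:,2]>.284)&(a[:,2]<.312)&(a[:,0]>.55)&(a[:,0]<.63)&(abs(a[:,1])<.09)]; r=a-hub; print(len(a),[(round(y,2),(np.median(r[abs(r@uy-y)<.01]@ux).round(4))) for y in (-.05,-.03,0.,.03,.05) if (abs(r@uy-y)<.01).sum()>5])
s=ctrl.get_state(); print(s['eef_pos'],s['opening'],s['contact_force'],delta(*bar(0,.034)))
"
```

```text
296 [(-0.05, np.float64(0.0652)), (-0.03, np.float64(0.0649)), (0.0, np.float64(0.058)), (0.03, np.float64(0.0625))]
[0.59537896 0.01627794 0.32646438] 1.0009193525611806 [-0.14416669 -0.28213619  0.24351723] [-0.001   0.0001  0.0763  0.006   0.0025  0.    ]
```

>>> carry_out(deltas=[-0.001,0,0.025,0.003,0,0,-0.001,0,0.05,0.006,0.002,0,-0.001,0,0.07,0.006,0.002,0,-0.001,0,0.078,0.006,0.002,0,-0.001,0,0.078,0.006,0.002,0])

```text
time: 15.88
eef_pos: [0.576, 0.0091, 0.2523]
tcp_rot: [0.592, 0.794, -0.112, -0.083]
contact_force: [-0.2, -0.6, -0.5]
opening: 1.003
finger_force: 0.0
```

>>> carry_out(deltas=[0,0,0,0,0,0,0,0,0,0,0,0,0,0,0,0,0,0,0,0,0,0,0,0,0,0,0,0,0,0], grip=0, grip_force=40)

```text
time: 16.5
eef_pos: [0.5773, 0.0093, 0.2532]
tcp_rot: [0.592, 0.794, -0.11, -0.081]
contact_force: [3.1, 1.7, 1.7]
opening: 0.312
finger_force: 41.5
```

>>> carry_out(deltas=[0,-0.006,0.0001,-0.03,0,0,0,-0.0124,0.0004,-0.06,0,0,0,-0.0186,0.0008,-0.09,0,0,0,-0.0248,0.0015,-0.12,0,0,0,-0.0289,0.002,-0.14,0,0], grip_force=60)

```text
time: 17.12
eef_pos: [0.5489, 0.0007, 0.2594]
tcp_rot: [0.596, 0.8, -0.055, -0.039]
contact_force: [4.3, -0.5, 4.6]
opening: 0.304
finger_force: 59.4
```

>>> carry_out(deltas=[0,-0.006,0.0001,-0.03,0,0,0,-0.0124,0.0004,-0.06,0,0,0,-0.0186,0.0008,-0.09,0,0,0,-0.0248,0.0015,-0.12,0,0,0,-0.0289,0.002,-0.14,0,0])

```text
time: 17.75
eef_pos: [0.5211, -0.0078, 0.2612]
tcp_rot: [0.598, 0.802, 0.001, 0.002]
contact_force: [2.6, -1.2, 4.0]
opening: 0.306
finger_force: 59.5
```

```bash
python3 -c "
from h import *
im,d=ctrl.read_camera('top'); ims,ds=ctrl.read_camera('scene'); ctrl.read_camera('scene'); 
s=ctrl.get_state(); print(s['eef_pos'],s['opening'],s['finger_force'],s['contact_force'],s['qpos'].round(2)); print(delta(*bar(.28,.033)))
for n,dd in (('top',d),('scene',ds)):
  p=cloud(n,dd).reshape(-1,3); r=p-hub; X=r@ux;Y=r@uy
  for y0,y1 in ((-.06,-.03),(.03,.06)):
    m=(abs(X)<.04)&(Y>y0)&(Y<y1)&(p[:,2]>.275)&(p[:,2]<.32); print(n,y0,m.sum(),np.percentile(X[m],[3,50,97]).round(4),np.percentile(p[m,2],[5,50,97]).round(4)) if m.sum() else print(n,y0,'none')
"
```

```text
[ 0.52113883 -0.00782407  0.26115645] 0.3050383150628616 59.57265257835388 [ 3.00614841 -0.57190805  4.74545584] [-0.21 -0.1   1.89 -0.    1.34 -0.5 ]
[ 0.0007  0.0006 -0.0008  0.0032  0.0025 -0.0003]
top -0.06 56 [-0.0141 -0.0059  0.0103] [0.2993 0.3065 0.3114]
top 0.03 81 [-0.0145 -0.0062  0.0094] [0.2993 0.307  0.3119]
scene -0.06 20 [-0.0151 -0.0142 -0.011 ] [0.29   0.2954 0.3018]
scene 0.03 81 [-0.0158 -0.0081  0.0083] [0.2863 0.3004 0.3089]
```

```bash
python3 -c "
from h import *
im,d=ctrl.read_camera('scene'); p=cloud('scene',d).reshape(-1,3)
a=p[(np.hypot(p[:,0]-.4294,p[:,1]-.2804)<.05)&(p[:,2]>.02)]; print('tin top',np.percentile(a[:,2],99.5),a.mean(0))
r=p-hub; X=r@ux;Y=r@uy
m=(X>-.1)&(X<-.035)&(Y>0)&(Y<.2)&(p[:,2]>.01)&(p[:,2]<.2)
for z in (.02,.05,.08,.11,.14,.17): c=m&(p[:,2]>z)&(p[:,2]<z+.03); print(z,c.sum(),X[c].mean().round(3),Y[c].mean().round(3))
s=ctrl.get_state(); print(s['time'],s['finger_force'],s['contact_force'])
print(ctrl.sign_off())
"
```

```text
tin top 0.1511380935154626 [0.42668419 0.28209344 0.07160041]
0.02 81 -0.076 0.098
0.05 32 -0.062 0.048
0.08 35 -0.061 0.06
0.11 32 -0.049 0.033
0.14 59 -0.048 0.029
0.17 63 -0.047 0.019
17.95 59.587252736091614 [ 2.50547609 -0.33353954  5.21166592]
the job is handed in; nothing more can be done
None
```

I handed the job in at about 18 s: the tin stands upright on the bench, the kick-stand leg is snapped fully down, and the frame stub is held upright by its handle bar. The first grip on the bar slipped off and was redone, and the loose tools were not touched.

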